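# Third hand: hold a D cell against its spring while the end plate is fitted

## Robot

A 7-joint arm with a two-finger parallel gripper is mounted at the origin on a cart in front of the work surface, level with it; the furniture and walls round the work are solid. World frame = base frame: x ahead of the robot, y to its left, z up, the work surface at z = 0. Lengths are in m, angles in degrees, forces in N, time in s.
With the tool pointing down it reaches from about 0.4 to 0.9 m from the base axis. Payload 5.5 kg.
Tool frame: the origin (TCP) lies midway between the tips of the shut fingers; the grasp point (between the pads) lies 19 mm behind it; z points along the fingers, y is the line along which they close (so a half turn about z gives the same grasp; the last joint's range is limited). The gripper opens to 85 mm and grips with 20 to 120 N. Pads are 22 mm wide; open, the fingers measure 114 mm over their backs; the gripper's body (76 mm by 85 mm) begins 54 mm behind the grasp point. The pads swing forward as they close: fully open they stand 13 mm farther back than shut.
Start: joints at [80.397, 28.699, -24.465, 88.831, 12.651, 65.22, -12.049], TCP at [0.271, -0.591, 0.231] pointing down, gripper open.
Joint ranges: [-164.97, 164.97], [-17.58, 116.51], [-87.97, 89.64], [11.32, 138.91], [-80.73, 260.73], [10.89, 115.49], [-147.41, 147.41]. Speed limits (degrees/s): [147.25, 147.25, 180, 180, 180, 180, 180].

## Interface

Orientations are given as a 3x3 rotation matrix whose columns are the frame's x, y, z axes.
In Python, from cell import robot, imaging, search_frame, outline_of, mark_of gives the robot as it stands. The module is installed in compiled form; this text tells all that it offers. Calls block until the motion is done:
- robot.movep(position, orientation): joint-space move of the TCP to a pose.
- robot.move_l(position, rot=None, speed=0.15): straight line of the TCP; rot=None keeps the orientation; speed is the mean speed in m/s.
- robot.movej(angles): joint-space move.
- robot.grip(opening, f_grip=None): finger opening in m; f_grip is the grip in N (None keeps the last); returns when the fingers have stopped.
- robot.pause(seconds).
- robot.ik(position, orientation): joint angles nearest the present ones, or None.
- imaging.grab_frame(name): name is "scene" or "top" or "wrist"; returns a dict with "frame" (480x640x3 uint8, red, green, blue), "camera_matrix" (3x3 intrinsics, pixels), "pose" (4x4, takes a point from camera to world coordinates). Camera axes: x right, y up, looking along -z (the intrinsics and any distortion apply to the point x, -y, -z); pixel columns grow to the right and rows downward; lengths in m; the calibration is good to about 2 mm. A picture is of the moment at which its call begins. There is no depth.
A pose or a line that the arm cannot do raises robot.IKError and nothing moves.
- robot.close_job(): hands the job in; it is judged then, once.
Trained networks look in a picture, given as the dict that the camera call returned (one of the last four; its "shot" number tells which), for a name from the list of things; names that differ only in an ending like _2 or _b are one class to them, and where a whole thing is asked for, a point or a joint stands for the part that bears it (a point fixed in the world has none). Each returns a list of dicts, best first, with "score" (0 to 1); they miss things now and then, are a little off and sometimes report something else, mostly with a low value. They report only what shows in the picture. A call takes as long as a camera call. They do not tell look-alikes from the thing itself.
- search_frame(picture, target): "rect" ([left, top, right, bottom] in pixels, round what is visible of it).
- outline_of(picture, target): "pixels" (480x640 bool, what is visible of it) and "rect" ([left, top, right, bottom] in pixels, round what is visible of it).
- mark_of(picture, target): "centre" ([column, row] in pixels: a listed point, or the origin of a listed thing).
Readings, each from a call of its own:
- robot.read_t(): time.
- robot.read_qpos(): joint angles.
- robot.read_dq(): joint speeds.
- robot.read_joint_efforts(): joint torques, N m.
- robot.read_ee_pos(): TCP position.
- robot.read_tool_rot(): TCP orientation.
- robot.read_force(): force on the tool from outside, world axes, zero at the start.
- robot.read_torque(): the same for the moment, N m.
- robot.read_finger_gap(): finger opening in m.
- robot.read_finger_force(): force on a finger pad.
Only numpy, scipy, OpenCV 4.12 (cv2) and the standard library are available. Lean on these libraries where they do the work, as an engineer would, in place of code of your own. Each camera call takes 0.05 s, during which the arm holds its last target. There are 200 camera calls.

## Task

Slide the battery unit's cover fully open, lay the D cell in the cradle inside with its flat minus end towards the spring contact, and push it steadily against the spring with about 10 N, so that its plus end stands just inside the unit's open end and I can screw the end plate on. Grip the cell round its sides with its plus end left free for the plate, take care never to squeeze the spring solid, and leave the end plate and the tin of screws where they are. Finish while you are still gripping the cell and pushing it; do not let go.

Things in the scene. Friction and masses are not known exactly. Their poses are not given: they have to be found in the camera images.
- battery_unit: Grey metal case on feet, 116 (x) x 220 (y) x 58 mm high, fixed to the desk. Origin: centre of its underside, y along its length; all coordinates below are in this frame, mm. The end at y -110 is open. Battery bay from there to y -14: 108 wide, 96 between the track lips on top, 90 between two screw bosses at the open end, floor at z 7. Posts and a switch on the -x side reach to x -74.
- cradle (a point): Centre of the cradle, on the axis of a cell lying in it: x 0, y -80, z 30 mm in the unit's frame. The black cradle is two rails along y (y -109 to -57), outer sides at x -12.5 and +12.5, tops at z 16; the cell's axis then runs along the unit's y, with the minus end at +y. Behind it a black barrel (front at y -34) carries the spring contact.
- cover (a joint): Flat aluminium cover, 100 mm long (y), top at z 55 mm, sliding in a track along the unit's y. 0 m = shut over the bay, 0.100 m = fully open towards +y, at its stop, over the closed half of the unit. Friction about 2 N; it stays where it is left.
- cover_grip (a point): In the middle of the cover's black rib handle, at x 0, y -60 mm + joint value, z 66 mm. The rib is 50 mm long (x), 10 mm thick (y), top at z 74 mm, 19 mm above the cover; its foot is 60 x 18 x 2 mm.
- plunger (a joint): Spring contact: round brass cap 20 mm across on the cell's axis. 0 m = at rest, its face at y -56 mm; grows as it is pushed towards +y; 0.018 m = spring solid. Rate 1.0 N per mm from zero: 0.010 m is 10 N. With a cell on it, the cell's plus end is level with the open end at 0.006 m and 4 mm inside it at 0.010 m.
- cell: D cell: cylinder 33 mm in diameter, 60 mm long, about 0.13 kg, loose on the desk. Origin: on its underside as it first lies, below its middle, 16.5 mm from the axis; the axis is the cell's y. Plus end at -y, flat minus end at +y. It rolls if pushed from the side.
- cell_plus (a point): Centre of the cell's plus end, on the axis, 30 mm from its middle towards the cell's -y. It has a small raised button; the broad light band round the cell is next to it.
- end_plate: The battery unit's end plate, aluminium, 52 x 116 x 3 mm with a small brass contact in the middle, lying flat on the desk. Origin: centre of its underside. Leave it there.
- screw_tin: A shallow round tin of screws, 66 mm across and 20 mm high, on the desk. Origin: centre of its underside. Leave it there.
Mind the look-alikes: they are no part of the job. What is meant by the cell is not purple, and is the smaller of those in its own colour.

How it is judged (in metres and radians):
On the way, in this order (a step that is already met when the one before it is completed fails the run):
1. the cover is slid open (value of joint cover above 0.092 m), for 0.2 s.
2. the cell lies in line in the cradle, its plus end towards the open end (x of cell_plus in the frame of battery_unit between -0.006 and 0.006 m and z of cell_plus in the frame of battery_unit between 0.024 and 0.037 m and angle between the y axis of cell and the y axis of battery_unit, either way round below 0.12 rad and y of cell_plus in the frame of battery_unit between -0.13 and -0.095 m and y of cell in the frame of battery_unit above -0.1 m), for 0.2 s.
At the end, for the whole second after the job is handed in: Cover open by 88 mm or more; cell in the cradle, in line (0.12 rad, 6 mm), plus end level to 8.5 mm inside the open end; spring contact pushed in 6.5 to 13.5 mm, cell on unit 5.5 to 22 N; still gripped (over 3 N) by its sides, at most 22 mm from its middle towards the plus end (value of joint cover above 0.088 m and x of cell_plus in the frame of battery_unit between -0.006 and 0.006 m and z of cell_plus in the frame of battery_unit between 0.024 and 0.037 m and angle between the y axis of cell and the y axis of battery_unit, either way round below 0.12 rad and y of cell_plus in the frame of battery_unit between -0.1105 and -0.1015 m and y of cell in the frame of battery_unit above -0.085 m and value of joint plunger between 0.0065 and 0.0135 m and contact force between cell and battery_unit between 5.5 and 22 N and contact force between the fingers and cell above 3 N and y of the grasp point in the frame of cell between -0.022 and 0.034 m and linear speed of cell below 0.01 m/s); the arm keeps its last pose, push and grip.
It fails at once if the spring is squeezed solid (contact pushed in more than 17 mm) (value of joint plunger above 0.017 m).
It fails at once if the cell is forced into the unit with more than 35 N (contact force between cell and battery_unit above 35 N).
It fails at once if the end plate is moved by more than 15 mm (distance of end_plate from where it was at the start of the episode above 0.015 m).
It fails at once if the tin of screws is moved by more than 15 mm (distance of screw_tin from where it was at the start of the episode above 0.015 m).
It also fails if it takes over 54 s, if anything falls off the work surface, if the arm or the gripper's body presses on something with over 40 N, if the wrist force passes 120 N, or if a joint passes its speed limit or range.

## Working session

There is one attempt and no reset: what is moved stays moved. The work goes in short steps, each a Python script; the robot and the scene stay as the last script left them, time stands still between calls to the robot, and variables do not carry over. Pictures are saved under pics/ and viewed, at most 10 in all, crops included, and the job is handed in when it is done.

```bash
mkdir -p pics && cat > h.py <<'E'
import numpy as np, cv2
from cell import robot, imaging, search_frame, outline_of, mark_of
def ray(p,uv):
    K=p["camera_matrix"];T=np.array(p["pose"])
    d=np.linalg.inv(K)@np.array([uv[0],uv[1],1.]);d=np.array([d[0],-d[1],-d[2]])
    return T[:3,3],T[:3,:3]@d
def at(p,uv,z):
    o,d=ray(p,uv);return o+d*(z-o[2])/d[2]
def proj(p,X):
    T=np.array(p["pose"]);c=T[:3,:3].T@(np.array(X)-T[:3,3]);q=np.array(p["camera_matrix"])@np.array([c[0],-c[1],-c[2]]);return q[:2]/q[2]
def save(p,n): cv2.imwrite(f"pics/{n}.png",cv2.cvtColor(p["frame"],cv2.COLOR_RGB2BGR))
E
python3 - <<'E'
from h import *
np.set_printoptions(precision=3,suppress=True)
for n in("top","scene"):
    p=imaging.grab_frame(n);save(p,n);print(n,[k for k in p],np.array(p["pose"]))
    print(p["camera_matrix"])
    for t,z in(("battery_unit",0),("cover_grip",.066),("cradle",.03),("cell",0.0),("cell_plus",.0165),("end_plate",0),("screw_tin",0)):
        for m in mark_of(p,t)[:5]: print(t,m["score"],np.array(m["centre"]),at(p,m["centre"],z))
    for m in search_frame(p,"cell")[:5]: print("rect",m["score"],m["rect"])
    for m in search_frame(p,"battery_unit")[:2]: print("unit rect",m["score"],m["rect"])
print(robot.read_t(),robot.read_tool_rot())
E
```

```text
top ['frame', 'camera_matrix', 'pose', 'shot'] [[-0.03   0.996 -0.087  0.453]
 [-0.999 -0.029  0.016  0.268]
 [ 0.013  0.087  0.996  0.974]
 [ 0.     0.     0.     1.   ]]
[[436.691   0.    309.42 ]
 [  0.    436.691 230.706]
 [  0.      0.      1.   ]]
battery_unit 0.71 [269.7 230.7] [0.54  0.341 0.   ]
battery_unit 0.35 [283.1 224. ] [0.555 0.311 0.   ]
cover_grip 0.63 [283.4 224.2] [0.547 0.307 0.066]
cradle 0.89 [304.  217.8] [0.564 0.264 0.03 ]
cell 0.91 [268.8 306.7] [0.372 0.347 0.   ]
cell_plus 0.87 [347.  281.2] [0.423 0.174 0.016]
cell_plus 0.69 [276.6 322.9] [0.339 0.33  0.016]
cell_plus 0.68 [414.9 274.3] [0.434 0.025 0.016]
end_plate 0.62 [350.2 158. ] [0.701 0.155 0.   ]
screw_tin 0.56 [188.  272.2] [0.454 0.524 0.   ]
rect 0.83 [346.2, 277.0, 373.2, 303.2]
rect 0.61 [385.5, 260.2, 415.6, 282.4]
rect 0.58 [249.6, 288.8, 283.1, 329.4]
unit rect 0.59 [212.0, 190.4, 322.8, 271.5]
scene ['frame', 'camera_matrix', 'pose', 'shot'] [[-0.93   0.25  -0.27   0.262]
 [-0.368 -0.634  0.68   0.9  ]
 [-0.001  0.732  0.681  0.733]
 [ 0.     0.     0.     1.   ]]
[[468.56    0.    311.
[... 402 characters left out ...]
 212.8] [0.432 0.018 0.   ]
cell_plus 0.96 [387.3 313.4] [0.334 0.325 0.016]
cell_plus 0.69 [374.3 210.6] [0.443 0.034 0.016]
cell_plus 0.68 [292.6 384.4] [0.443 0.529 0.016]
cell_plus 0.63 [367.2 253. ] [0.417 0.18  0.016]
cell_plus 0.62 [376.4 220. ] [0.428 0.066 0.016]
end_plate 0.67 [260.3 220.6] [0.691 0.151 0.   ]
end_plate 0.48 [375.2 224.4] [0.43  0.064 0.   ]
screw_tin 0.87 [291.2 382.6] [0.451 0.518 0.   ]
rect 0.92 [362.2, 240.9, 394.0, 257.6]
rect 0.79 [346.1, 302.2, 392.3, 334.5]
rect 0.7 [365.9, 205.0, 384.8, 231.7]
unit rect 0.94 [240.5, 237.1, 326.1, 343.2]
unit rect 0.26 [242.1, 207.8, 278.0, 238.8]
1.0 [[ 0.909  0.418  0.   ]
 [ 0.418 -0.909 -0.   ]
 [ 0.     0.    -1.   ]]
```

```bash
python3 - <<'E'
import cv2
a=cv2.imread("pics/top.png")[140:350,170:440];b=cv2.imread("pics/scene.png")[195:405,220:420]
cv2.imwrite("pics/c1.png",cv2.resize(a,(771,600),interpolation=cv2.INTER_CUBIC))
cv2.imwrite("pics/c2.png",cv2.resize(b,(570,600),interpolation=cv2.INTER_CUBIC))
E
```

```text
(no output)
```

View pics/c1.png

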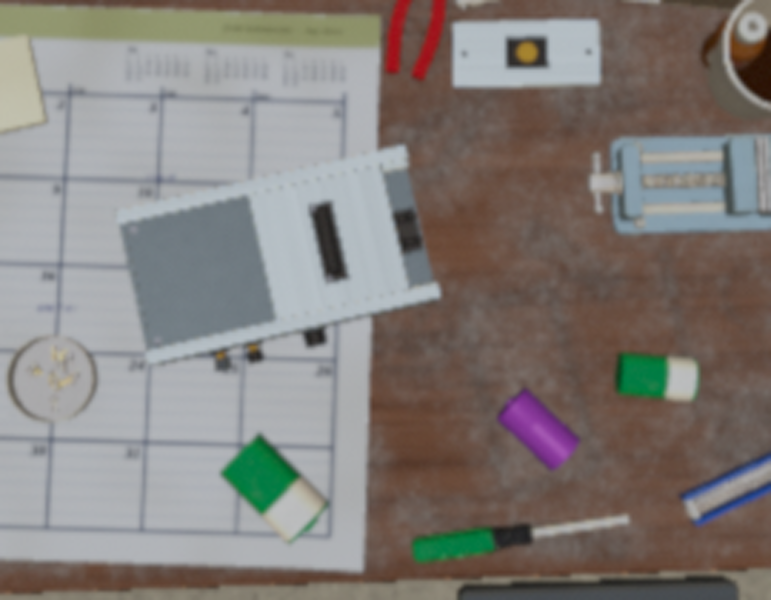

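View pics/c2.png

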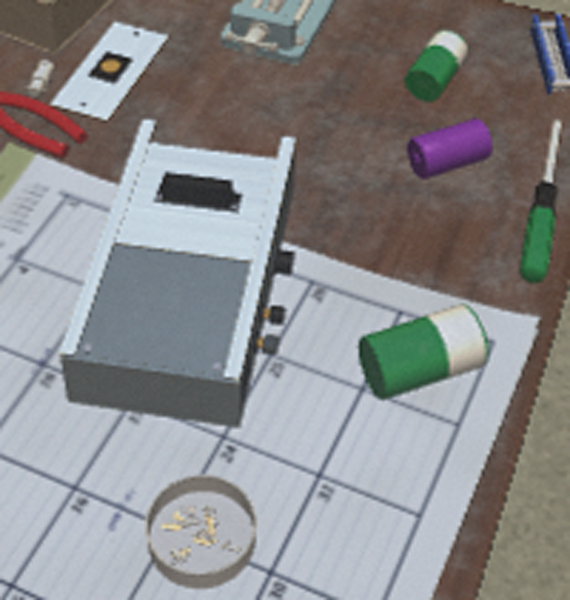

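The three candidates in the top picture are the large green cell at (266,311), the purple one at (359,290) and the small green one at (400,272). The small green cell fits: it isn't purple, it's the smaller of the two greens, and it measures about 60 mm. Its light plus end points right, towards -y. The unit's open end is also on the right, and the cover is already about 30 mm open. Next I'll move over the cell and then the unit to get close wrist pictures.

```bash
cat >> h.py <<'E'
def down(pos,ang,ref=None):
    "tool down, tool y at angle ang (deg) or its half turn, whichever is nearer in joints"
    best=None;q0=np.array(robot.read_qpos())
    for a in(ang,ang+180):
        a=np.radians(a);y=np.array([np.cos(a),np.sin(a),0]);z=np.array([0,0,-1.]);R=np.column_stack([np.cross(y,z),y,z])
        q=robot.ik(list(pos),R)
        if q is not None:
            c=np.abs(np.array(q)-q0).max()
            if best is None or c<best[0]:best=(c,R,q)
    return best
E
python3 - <<'E'
from h import *
np.set_printoptions(precision=4,suppress=True)
def look(n,tg):
    p=imaging.grab_frame("wrist");save(p,n);print(n,robot.read_t(),np.array(p["pose"])[:3,3])
    np.savez(n,K=p["camera_matrix"],T=p["pose"])
    for t,z in tg:
        for m in mark_of(p,t)[:3]: print(t,m["score"],np.array(m["centre"]),at(p,m["centre"],z))
c,R,q=down([.43,.05,.28],0);print(c,q);robot.movep([.43,.05,.28],R)
look("w_cell",[("cell",0),("cell_plus",.0165)])
c,R,q=down([.545,.30,.33],103);print(c,q);robot.movep([.545,.30,.33],R)
look("w_unit",[("battery_unit",0),("cover_grip",.066),("cradle",.03)])
E
python3 - <<'E'
import cv2,numpy as np
a=cv2.imread("pics/w_cell.png");b=cv2.imread("pics/w_unit.png")
cv2.imwrite("pics/two.png",np.vstack([cv2.resize(a,(400,300)),cv2.resize(b,(400,300))]))
E
```

```text
38.07478132553987 [ 49.9353   5.5651 -62.5421 113.9832   5.5154  63.5505 -14.9586]
w_cell 3.4083 [0.43   0.127  0.4228]
cell 0.85 [303.4 111.7] [0.4051 0.1527 0.    ]
cell 0.77 [335.1 191.3] [0.4424 0.0604 0.    ]
cell_plus 0.86 [329.7 215.8] [0.4355 0.0331 0.0165]
cell_plus 0.84 [322.8  87.1] [0.4278 0.1767 0.0165]
cell_plus 0.54 [558.5 117.8] [0.6912 0.1445 0.0165]
57.05901265189975 [ 16.1668  40.1103 -77.1892  85.1788  39.061   85.5224  42.0999]
w_unit 4.6417 [0.4679 0.2812 0.4725]
battery_unit 0.55 [355.5 197.7] [0.5398 0.3422 0.    ]
cover_grip 0.91 [330.8 205.8] [0.5459 0.307  0.066 ]
cradle 0.66 [302.2 199.5] [0.5529 0.2709 0.03  ]
```

View pics/w_cell.png

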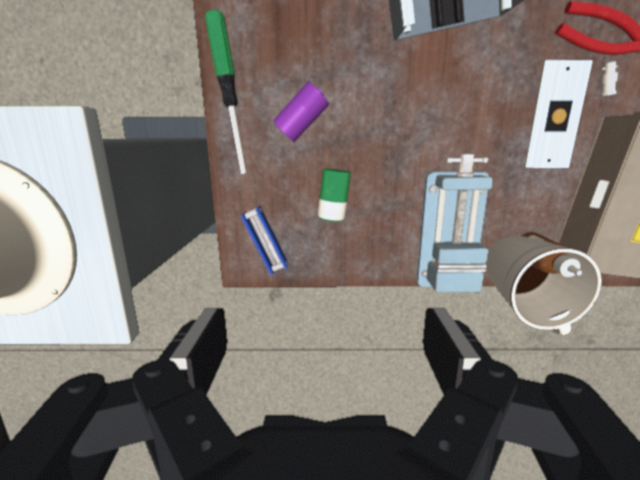

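View pics/w_unit.png

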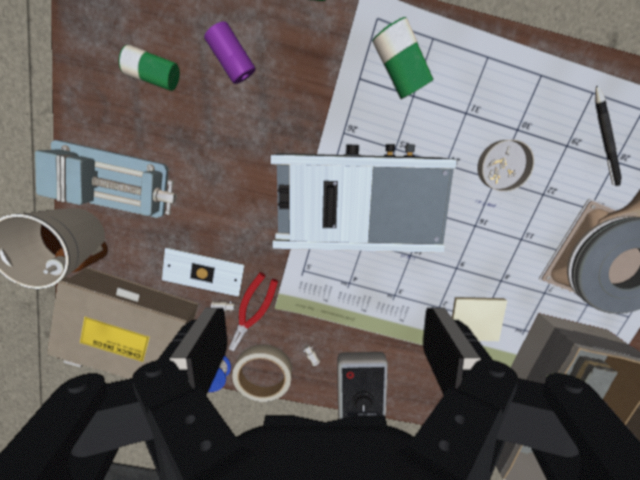

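The wrist picture confirms the small green cell at (335,191), with its white plus end at (332,210). The unit's rib is at (330,204), with its open end to the left at x≈275. I'll compute the unit pose from the lip corners in both pictures.

```bash
python3 - <<'E'
import cv2
b=cv2.imread("pics/w_unit.png")[145:265,260:465]
cv2.imwrite("pics/c3.png",cv2.resize(b,(800,468),interpolation=cv2.INTER_CUBIC))
E
python3 - <<'E'
from h import *
np.set_printoptions(precision=4,suppress=True)
p=imaging.grab_frame("top")
C=[at(p,(170+u/2.8556,140+v/2.8556),.058) for u,v in[(405,148),(440,295),(150,360),(120,213)]]
C=np.array(C);print(C)
print("len",np.linalg.norm(C[0]-C[3]),np.linalg.norm(C[1]-C[2]),"wid",np.linalg.norm(C[0]-C[1]),np.linalg.norm(C[3]-C[2]))
d=(C[3]-C[0])+(C[2]-C[1]);print("ctr",C.mean(0),"ang",np.degrees(np.arctan2(d[1],d[0])))
E
```

```text
[[0.6154 0.2458 0.058 ]
 [0.5053 0.2234 0.058 ]
 [0.464  0.4368 0.058 ]
 [0.5728 0.4574 0.058 ]]
len 0.2158793715824061 0.21731065103461342 wid 0.11233777591539898 0.110681461934007
ctr [0.5394 0.3409 0.058 ] ang 101.15256818010218
```

View pics/c3.png

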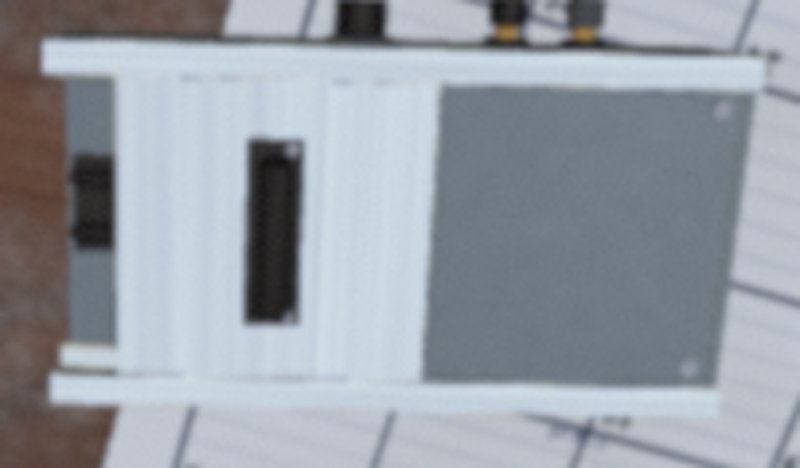

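The crop shows the lip corners at (43,40), (767,57), (718,414) and (50,403), and the rib centred at (275,230). The exposed strip of bay at the left contains the cradle. I'll fuse the two estimates, grip the rib and slide the cover.

```bash
python3 - <<'E'
from h import *
np.set_printoptions(precision=4,suppress=True)
w=np.load("w_unit.npz");p={"camera_matrix":w["K"],"pose":w["T"]}
g=lambda u,v,z:at(p,(260+u/3.902,145+v/3.902),z)
C=np.array([g(*c,.058) for c in[(43,40),(767,57),(718,414),(50,403)]])
n=np.linalg.norm
print("len",n(C[0]-C[1]),n(C[2]-C[3]),"wid",n(C[0]-C[3]),n(C[1]-C[2]))
d=(C[1]-C[0])+(C[2]-C[3]);ang=np.degrees(np.arctan2(d[1],d[0]));print("ctr",C.mean(0),"ang",ang)
ang=(ang+101.15)/2;ctr=(C.mean(0)[:2]+[.5394,.3409])/2
a=np.radians(ang);Y=np.array([np.cos(a),np.sin(a)]);X=np.array([Y[1],-Y[0]])
rib=g(275,232,.072)[:2]-ctr;print("rib unit",rib@X,rib@Y,"joint",rib@Y+.06,ang,ctr)
G=ctr+Y*(rib@Y)
pos=[*G,.12]
c,R,q=down(pos,ang);print(c);robot.grip(.045,25);robot.movep(pos,R)
print("t",robot.read_t(),robot.read_force())
robot.move_l([*G,.062],speed=.1);print(robot.read_force(),robot.read_ee_pos())
E
```

```text
len 0.21937214735631194 0.219994149676403 wid 0.11562698800113479 0.11449795401723577
ctr [0.5387 0.3439 0.058 ] ang 101.6571236934078
rib unit -0.003143858019989735 -0.03663318262236182 joint 0.023366817377638176 101.4035618467039 [0.5391 0.3424]
18.075636301268602
t 6.1667 [-0.4248 -0.2306  0.6138]
[0.4643 0.3206 1.1616] [0.5462 0.3069 0.062 ]
```

```bash
python3 - <<'E'
from h import *
np.set_printoptions(precision=4,suppress=True)
robot.grip(.0,30);print(robot.read_finger_gap(),robot.read_finger_force(),robot.read_force(),robot.read_torque())
a=np.radians(101.4);Y=np.array([np.cos(a),np.sin(a),0])
p0=np.array(robot.read_ee_pos())
for d in[.06,.066,.069,.071,.073,.075,.077,.079,.081,.083,.085]:
    robot.move_l(p0+Y*d,speed=.06 if d<.065 else .02);f=np.array(robot.read_force());print(d,robot.read_t(),f@Y,f)
    if f@Y<-8 and d>.063: break
E
```

```text
0.009218437067409307 33.52769136428833 [-1.2126 -1.0398  3.9028] [-0.1363  0.0873  0.0134]
0.06 8.4583 1.072807976406563 [-0.396   1.0146  1.402 ]
0.066 8.9083 -1.7728397692101907 [ 0.6058 -1.6864  4.5093]
0.069 9.2083 -1.6137126014934116 [-0.6415 -1.7755  4.7851]
0.071 9.4583 -0.983879511369492 [-1.5428 -1.3148  4.525 ]
0.073 9.7083 -1.5007856099608605 [-1.7309 -1.88    4.7695]
0.075 9.9583 -1.3413475163142041 [-1.3025 -1.631   5.3542]
0.077 10.2083 -0.7451254107983036 [-1.5665 -1.076   3.6103]
0.079 10.4583 -4.34295964961278 [-1.7857 -4.7904  6.6158]
0.081 10.7083 -9.188699040206295 [-2.3945 -9.8564 10.7548]
```

```bash
python3 - <<'E'
from h import *
np.set_printoptions(precision=4,suppress=True)
a=np.radians(101.4);Y=np.array([np.cos(a),np.sin(a),0])
p0=np.array(robot.read_ee_pos());print("at stop",p0,robot.read_finger_gap())
robot.move_l(p0-Y*.0015,speed=.02);print(robot.read_force())
robot.grip(.045);p=np.array(robot.read_ee_pos());robot.move_l([p[0],p[1],.13])
pos=[.56,.25,.26]
c,R,q=down(pos,101.4);robot.movep(pos,R)
p=imaging.grab_frame("wrist");save(p,"w2");np.savez("w2",K=p["camera_matrix"],T=p["pose"]);print(robot.read_t())
for t,z in(("cover_grip",.066),("cradle",.03),("plunger",.03),("battery_unit",0)):
    for m in mark_of(p,t)[:2]: print(t,m["score"],np.array(m["centre"]),at(p,m["centre"],z))
b=proj(p,[.555,.27,.03]);print(b);x=int(np.clip(b[0]-130,0,380));y=int(np.clip(b[1]-97,0,285))
cv2.imwrite("pics/c4.png",cv2.resize(cv2.cvtColor(p["frame"][y:y+195,x:x+260],cv2.COLOR_RGB2BGR),(800,600),interpolation=cv2.INTER_CUBIC));print(x,y)
E
```

```text
at stop [0.5313 0.3827 0.0627] 0.008798707426391118
[-2.368  -0.2502  3.7512]
12.9583
cover_grip 0.61 [460.4 216. ] [0.5307 0.3843 0.066 ]
cradle 0.88 [341.7 205.3] [0.5503 0.2679 0.03  ]Traceback (most recent call last):
  File "<stdin>", line 11, in <module>
ValueError: it knows: battery_unit, cell, cell_plus, cover_grip, cradle, end_plate, screw_tin
```

```bash
python3 - <<'E'
from h import *
w=np.load("w2.npz");p={"camera_matrix":w["K"],"pose":w["T"]};f=cv2.imread("pics/w2.png")
b=proj(p,[.552,.275,.03]);x=int(np.clip(b[0]-130,0,380));y=int(np.clip(b[1]-97,0,285));print(b,x,y)
cv2.imwrite("pics/c4.png",cv2.resize(f[y:y+195,x:x+260],(800,600),interpolation=cv2.INTER_CUBIC))
a=np.radians(101.4);Y=np.array([np.cos(a),np.sin(a)]);print((np.array([.5313,.3827])-[.5391,.3424])@Y)
E
```

```text
[347.62563504 208.02976322] 217 111
0.04104665559221258
```

View pics/c4.png

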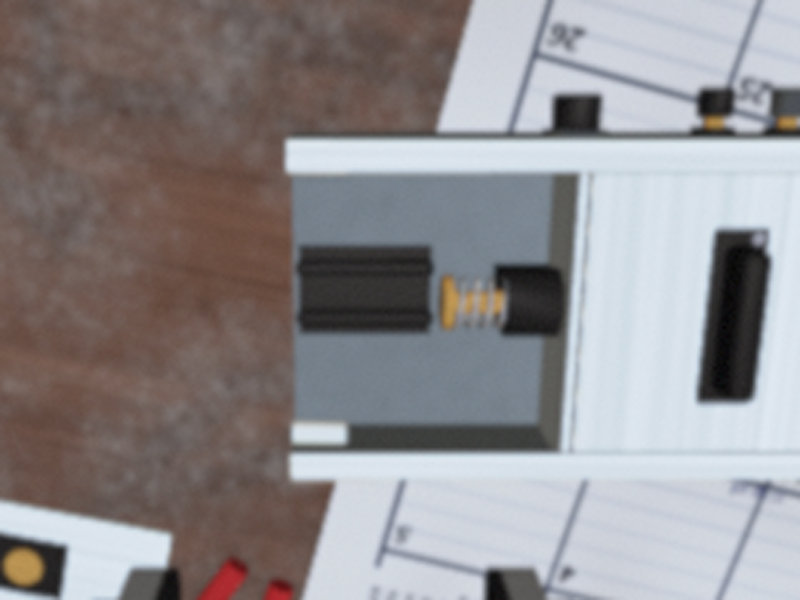

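The bay is open. In the crop, the cradle rails run from u=299 to 431 and v=246 to 332, the spring cap face is at (442,302), and the lip corners are at (286,138) and (290,480). I'll combine these into a final unit pose and measure the cell's pose.

```bash
python3 - <<'E'
from h import *
np.set_printoptions(precision=4,suppress=True)
w=np.load("w2.npz");p={"camera_matrix":w["K"],"pose":w["T"]}
obs=[((299,246),(-12.5,-109,16)),((299,332),(12.5,-109,16)),((431,246),(-12.5,-57,16)),((431,332),(12.5,-57,16)),((442,302),(0,-56,35)),((286,138),(-58,-110,58)),((290,480),(58,-110,58))]
W=np.array([at(p,(217+u/3.0769,111+v/3.0769),m[2]/1000)[:2] for (u,v),m in obs]);M=np.array([m[:2] for _,m in obs])/1000
from scipy.optimize import least_squares
def f(s,th=None):
    t=s[2];R=np.array([[np.cos(t),-np.sin(t)],[np.sin(t),np.cos(t)]]);return (M@R.T+s[:2]-W)
r=least_squares(lambda s:f(s).ravel(),[.539,.342,.2]);print("fit",r.x[:2],np.degrees(r.x[2])+90);print(f(r.x)*1000)
s=least_squares(lambda s:f([*s,np.radians(11.4)]).ravel(),[.539,.342]);print("fixed 101.4:",s.x)
t=np.radians(11.4);R=np.array([[np.cos(t),-np.sin(t)],[np.sin(t),np.cos(t)]]);ctr=np.array([.5391,.3424])
print("features in old unit frame minus model, mm\n",1000*((W-ctr)@R-M))
# cell: move above and look
pos=[.43,.0,.22];c,Rr,q=down(pos,0);robot.movep(pos,Rr);robot.grip(.06)
p=imaging.grab_frame("wrist");save(p,"w3");np.savez("w3",K=p["camera_matrix"],T=p["pose"]);print(robot.read_t())
for m in mark_of(p,"cell_plus")[:3]: print("plus",m["score"],m["centre"],at(p,m["centre"],.0165))
for m in outline_of(p,"cell")[:3]:
    px=np.argwhere(m["pixels"])[:,::-1].astype(np.float32);rc=cv2.minAreaRect(px)
    print(m["score"],m["rect"],rc,[at(p,x,.0165)[:2] for x in cv2.boxPoints(rc)])
b=proj(p,[.438,.062,.0165]);x=int(np.clip(b[0]-80,0,480));y=int(np.clip(b[1]-60,0,360));print(x,y)
cv2.imwrite("pics/c5.png",cv2.resize(cv2.cvtColor(p["frame"][y:y+120,x:x+160],cv2.COLOR_RGB2BGR),(800,600),interpolation=cv2.INTER_CUBIC))
E
```

```text
fit [0.5379 0.3437] 101.54841981328298
[[ 4.4725 -0.7972]
 [-2.8838 -1.903 ]
 [ 3.6388  2.5652]
 [-3.4795  0.2378]
 [-0.3949  0.1103]
 [-0.3598 -0.2631]
 [-0.9933  0.0501]]
fixed 101.4: [0.5381 0.3437]
features in old unit frame minus model, mm
 [[-4.9154  3.1188]
 [ 2.5142  2.8135]
 [-4.8975 -0.3422]
 [ 2.5403  0.597 ]
 [-0.4607  1.2993]
 [-0.2813  1.5222]
 [ 0.2774  1.3905]]
14.5083
plus 0.63 [320.9, 24.0] [0.426  0.1726 0.0165]
plus 0.62 [326.4, 186.5] [0.4313 0.0294 0.0165]
0.93 [317.0, 125.3, 354.5, 191.3] ((335.0072326660156, 156.44027709960938), (34.05377197265625, 64.34719848632812), 6.911227226257324) [array([0.4189, 0.0296]), array([0.4268, 0.0905]), array([0.4593, 0.0869]), array([0.4533, 0.0255])]
0.67 [259.5, 11.8, 331.6, 91.5] ((297.32757568359375, 49.0689697265625), (40.277061462402344, 72.08348083496094), 41.6335334777832) [array([0.3688, 0.1419]), array([0.4131, 0.1842]), array([0.4397, 0.1637]), array([0.3956, 0.1195])]
253 93
```

View pics/c5.png

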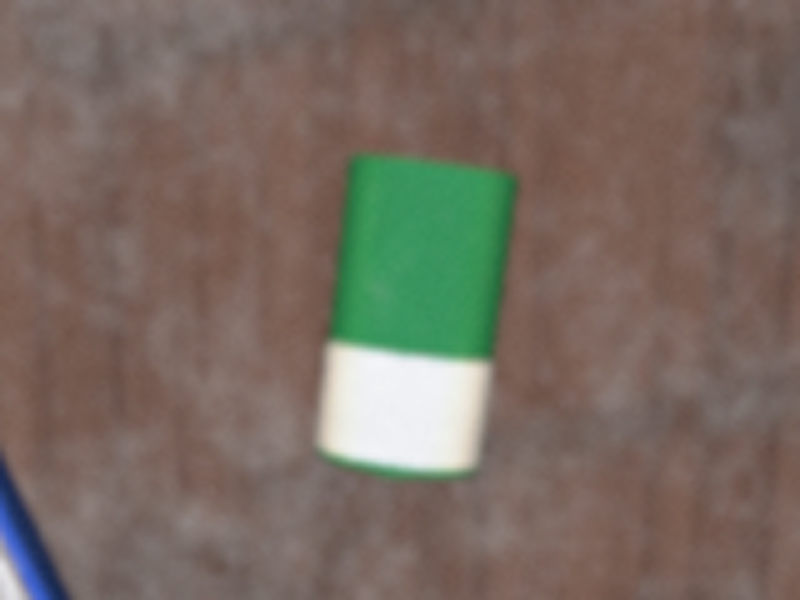

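The crop shows the small green cell alone: white plus band at the bottom (-y), green minus end at the top. The outline gives 61 x 33 mm, which matches. Now I'll grip it at its middle and lift.

```bash
python3 - <<'E'
from h import *
np.set_printoptions(precision=4,suppress=True)
pos=[.4396,.0585,.10];c,R,q=down(pos,-6.5);print(c);robot.movep(pos,R)
robot.move_l([*pos[:2],.0],speed=.1);print(robot.read_force())
robot.grip(.0,60);print("gap",robot.read_finger_gap(),robot.read_finger_force(),robot.read_force(),robot.read_ee_pos())
robot.move_l([*pos[:2],.13]);print(robot.read_t(),robot.read_finger_gap(),robot.read_force())
# rotate and go over the bay, 60 mm higher than the lying pose
t=np.radians(17.9);Rz=np.array([[np.cos(t),-np.sin(t),0],[np.sin(t),np.cos(t),0],[0,0,1]])
R=Rz@np.array(robot.read_tool_rot());a=np.radians(101.4);Y=np.array([np.cos(a),np.sin(a)])
ctr=np.array([.5385,.3435]);g=ctr-Y*.093;print(g)
robot.movep([*g,.13],R)
print(robot.read_ee_pos(),robot.read_t(),robot.read_force())
for n in("wrist","top","scene"):
    p=imaging.grab_frame(n);save(p,"h_"+n)
    for m in mark_of(p,"cell_plus")[:3]: print(n,"plus",m["score"],m["centre"],at(p,m["centre"],.1465))
w=cv2.imread("pics/h_wrist.png");s=cv2.imread("pics/h_scene.png");tp=cv2.imread("pics/h_top.png")
b=lambda im,p,sz:cv2.resize(im[max(p[1]-sz//2,0):p[1]+sz//2,max(p[0]-sz//2,0):p[0]+sz//2],(390,390),interpolation=cv2.INTER_CUBIC)
cv2.imwrite("pics/c6.png",np.hstack([cv2.resize(w,(400,390)),b(s,(290,230),130)]))
E
```

```text
28.617055892710624
[-0.5843 -0.7433  0.979 ]
gap 0.03142527774044556 58.82374584674835 [-0.8524 -0.7974  5.75  ] [0.4402 0.0585 0.0007]
17.7417 0.031367277189306646 [ 0.2252  0.2194 -1.7673]
[0.5569 0.2523]
[0.5561 0.2508 0.1289] 18.65 [ 0.205  -1.0901 -1.95  ]
wrist plus 0.77 [19.7, 79.9] [0.4365 0.3246 0.1465]
wrist plus 0.63 [326.7, 109.7] [0.5391 0.3356 0.1465]
wrist plus 0.62 [320.4, 383.1] [0.5588 0.2242 0.1465]
top plus 0.93 [278.2, 324.3] [0.3516 0.3183 0.1465]
top plus 0.88 [348.8, 279.2] [0.4311 0.1833 0.1465]
scene plus 0.93 [296.8, 201.1] [0.5632 0.2198 0.1465]
scene plus 0.93 [386.2, 312.9] [0.3225 0.4287 0.1465]
scene plus 0.91 [368.5, 252.1] [0.3872 0.3077 0.1465]
```

View pics/c6.png

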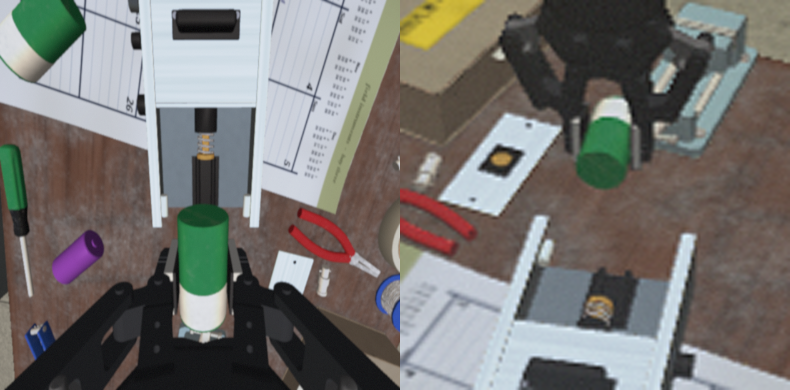

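The cell is gripped level and in line with the bay, minus end (200,215 in the left panel) towards the spring and plus end free. I'll lower it, watching the force.

```bash
python3 - <<'E'
from h import *
np.set_printoptions(precision=4,suppress=True)
g=np.array([.5569,.2523]);robot.pause(.2);f0=np.array(robot.read_force());print(robot.read_ee_pos(),f0)
robot.move_l([*g,.030],speed=.1);print(robot.read_force())
for z in[.022,.019,.0175,.016,.015,.014,.0133]:
    robot.move_l([*g,z],speed=.04);robot.pause(.1);f=np.array(robot.read_force());print(z,robot.read_ee_pos(),f-f0)
    if (f-f0)[2]>4: break
print(robot.read_t(),robot.read_finger_gap())
for n in("wrist","scene"):
    p=imaging.grab_frame(n);save(p,"l_"+n)
    for m in mark_of(p,"cell_plus")[:4]: print(n,"plus",m["score"],m["centre"],at(p,m["centre"],.03))
w=cv2.imread("pics/l_wrist.png");s=cv2.imread("pics/l_scene.png")[195:325,225:355]
cv2.imwrite("pics/c7.png",np.hstack([cv2.resize(w[100:,140:500],(390,412)),cv2.resize(s,(400,412),interpolation=cv2.INTER_CUBIC)]))
E
```

```text
[0.557  0.2519 0.1302] [-0.1243  0.9969 -1.3139]
[ 0.8646 -0.191  -1.0248]
0.022 [0.5569 0.2523 0.022 ] [ 0.5105 -0.4331  0.0515]
0.019 [0.5569 0.2523 0.019 ] [ 0.2613 -1.0306  0.0796]
0.0175 [0.5569 0.2523 0.0175] [-0.0945 -1.0334  0.1462]
0.016 [0.5569 0.2523 0.016 ] [-0.1398 -1.7806 -0.1767]
0.015 [0.557  0.2524 0.0151] [ 0.7279 -1.2975  0.0136]
0.014 [0.5576 0.2526 0.0146] [ 1.201  -1.0516  5.4296]
22.5 0.031229616802740275
wrist plus 0.63 [321.5, 382.5] [0.561  0.2246 0.03  ]
wrist plus 0.61 [41.4, 403.5] [0.4364 0.1876 0.03  ]
scene plus 0.76 [368.7, 251.6] [0.4121 0.1884 0.03  ]
scene plus 0.61 [386.7, 312.8] [0.3337 0.3345 0.03  ]
scene plus 0.59 [295.8, 247.5] [0.5623 0.2341 0.03  ]
```

View pics/c7.png

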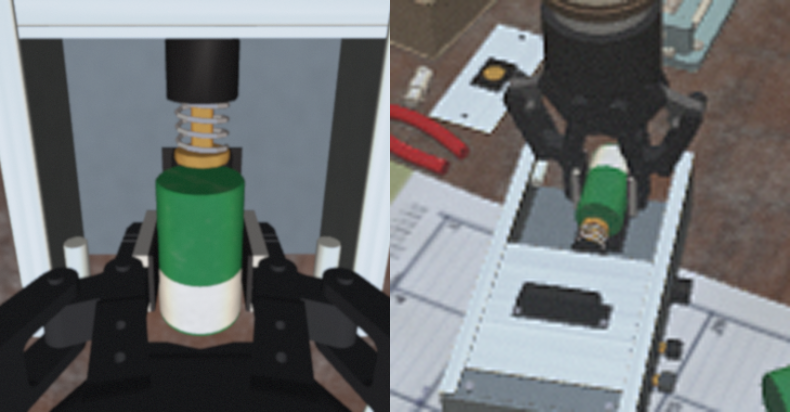

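The cell sits in the cradle, in line, with its minus end facing the brass cap a few mm away; contact came at the expected height. Now I'll push along the unit's +y, watching the force.

```bash
python3 - <<'E'
from h import *
np.set_printoptions(precision=3,suppress=True)
a=np.radians(101.4);Y=np.array([np.cos(a),np.sin(a),0]);X=np.array([Y[1],-Y[0],0])
p0=np.array([.5569,.2523,.0147])+X*.0006
robot.move_l(p0,speed=.03);robot.pause(.2);f0=np.array(robot.read_force());print("f0",f0,robot.read_t())
for d in[.003,.006,.008,.010,.012,.014,.015,.016]:
    robot.move_l(p0+Y*d,speed=.02);robot.pause(.15)
    f=np.mean([robot.read_force() for _ in range(3)],0)-f0;e=np.array(robot.read_ee_pos())-p0
    print(d,"e",e@X*1e3,e@Y*1e3,e[2]*1e3,"F xyz unit",f@X,f@Y,f[2])
    if -f@Y>10: break
print(robot.read_t(),robot.read_finger_gap())
E
```

```text
f0 [1.194 0.381 1.483] 23.15
0.003 e 0.20426336308881052 2.8062309964424657 -0.0498550503324844 F xyz unit 0.8086433935697157 -1.723728476408166 0.5963131928898993
0.006 e -0.013517961817493488 6.399008720398141 0.061926631140787544 F xyz unit 0.6677461024927179 0.20807379514543334 0.6820181459785151
0.008 e 0.038414908468706585 7.97974446458167 0.02575927239876173 F xyz unit 1.735420290422483 -1.9563693755922709 1.0900821251461077
0.01 e 0.13786628247143443 9.452629337116823 -0.0055983650160771475 F xyz unit 1.1509722587233133 -4.219578958724568 1.8912167104212687
0.012 e 0.13378619877859158 11.144529845354002 -0.06997840254714498 F xyz unit 0.9126599929184693 -4.338340034358574 2.256855774396132
0.014 e 0.1673984724889677 12.44245857006067 -0.08199023525949818 F xyz unit 0.2663325685941207 -5.810082633032902 3.425832814537487
0.015 e 0.23721218116263665 12.819855143445741 -0.09602799304245409 F xyz unit 0.8457078382510153 -7.671750812117128 3.4625634333937265
0.016 e 0.19477246967406675 13.32272714063445 -0.12328122715150013 F xyz unit 0.05479002431078461 -8.367170402928405 3.990939255069626
26.45 0.031159696418486486
```

```bash
python3 - <<'E'
from h import *
a=np.radians(101.4);Y=np.array([np.cos(a),np.sin(a),0]);X=np.array([Y[1],-Y[0],0])
p0=np.array([.5569,.2523,.0147])+X*.0006;f0=np.array([1.194,.381,1.483])
for d,t in[(.0175,.2),(.019,.3),(.019,1.)]:
    if t<1: robot.move_l(p0+Y*d,speed=.02)
    robot.pause(t)
    f=np.mean([robot.read_force() for _ in range(3)],0)-f0;e=np.array(robot.read_ee_pos())-p0
    print(d,"e",e@X*1e3,e@Y*1e3,e[2]*1e3,"F",f@X,f@Y,f[2])
print(robot.read_t(),robot.read_finger_gap(),robot.read_finger_force())
for n in("wrist","scene","top"):
    p=imaging.grab_frame(n);save(p,"f_"+n);np.savez("f_"+n,K=p["camera_matrix"],T=p["pose"])
w=cv2.imread("pics/f_wrist.png");t=cv2.imread("pics/f_scene.png")[195:325,225:355]
cv2.imwrite("pics/c8.png",np.hstack([cv2.resize(w[100:,140:500],(390,412)),cv2.resize(t,(400,412),interpolation=cv2.INTER_CUBIC)]))
E
```

```text
0.0175 e 0.22049599065789363 14.397198321503286 -0.1430158409177606 F 0.6743797040867001 -8.710930955361173 5.359329241299779
0.019 e 0.2610635273379287 15.321375867643123 -0.153832052155552 F 0.05390773554087991 -11.042549115686061 5.343570121260651
0.019 e 0.26525331877274 15.327270094969672 -0.14169503948347795 F -0.13254638889340176 -10.453764084620127 5.340761649126591
28.45 0.031289968992616546 60.0311815738678
```

View pics/c8.png

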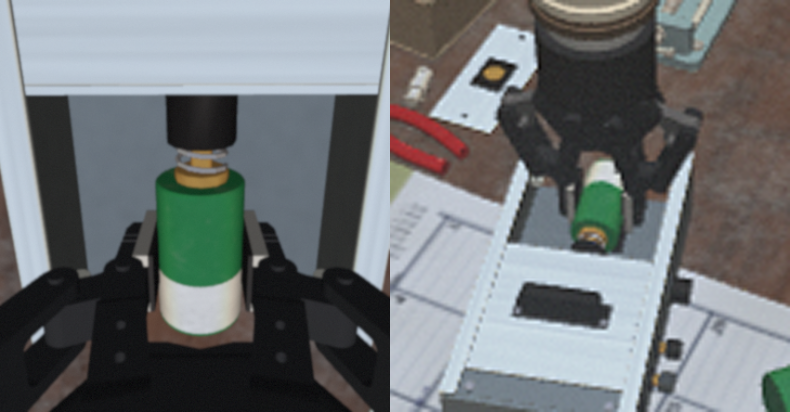

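The push reads a steady 10.5 N. The spring gap in the picture has shrunk from about 48 to 23 px, which is about 10 mm, and the cell hasn't slipped in the fingers. I'm handing in.

```bash
python3 -c "
from h import *
print(robot.close_job(),robot.read_t())"
```

```text
the job is handed in; nothing more can be done
the job is handed in; nothing more can be done
```

The cover is fully open and the D cell lies in the cradle, minus end on the spring. It is still gripped by its sides and pushed in with about 10 N (spring in roughly 10 mm); I have handed the job in but got no verdict back.

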